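# Cover a tray of coated chips for drying

### The job

Cover the tray of freshly coated chips so that the film can dry free of dust: set the chip tray down in the square pocket of the aluminium base, and stand the two slim steel spacer blocks upright on the base, one to the left and one to the right of the tray, about 8 mm off its edge, lengthwise along its sides and centred on them. Lay the slotted cover plate across both blocks, level and centred over the tray, its length from block to block, and stand the knob weight on the middle of it. Never tip the tray, since the chips lie loose in it, and leave the third, broader steel block where it lies.

Things in the scene. Friction and masses are not known exactly. Their poses are not given: they have to be found in the camera images.
- film_meter: Fixed black film thickness meter between the left and right parts of the worktop, not used. Origin on the worktop below its disc. Its stage, up to 80 mm high, reaches (world axes) 0.21 m from there towards the robot, 0.10 m to the right, 0.21 m to the left; a knob sticks out 0.26 m towards the robot; disc and column behind are taller. Pass in front of it or high over its stage.
- base: Fixed aluminium plate 90 (x) x 150 (y) x 12 mm high with 4 small screw heads and, in its middle, a square pocket 57 x 57 mm, 3 mm deep. Origin: centre of underside; pocket floor z = 9 mm, top z = 12 mm. x away from the robot, y to the left (turned up to 0.3 rad). A block 8 mm off the seated tray has its centre at x 0, y +38 or -38 mm.
- tray: Waffle tray of chips: flat light-grey square tray 51 x 51 x 8 mm with a grid of small cells open at the top. Origin: centre of its underside. x and y along its sides, z up; any quarter turn of it fits the pocket (about 3 mm play on each side).
- block_a: Slim steel spacer block 9 x 35 mm, 12 mm high, already upright; one of two alike and interchangeable. Origin: centre of its underside. y along its 35 mm length, z up. Hold it by its two ends (35 mm): beside the tray there is no room for a finger between block and tray.
- block_b: Slim steel spacer block 9 x 35 mm, 12 mm high, already upright; one of two alike and interchangeable. Origin: centre of its underside. y along its 35 mm length, z up. Hold it by its ends like the other.
- block_wide: Third steel block, broader and lower than the spacers, lying flat: 28 (x) x 35 (y) x 9 mm high. Not used; it stays where it is (within 20 mm). Origin: centre of its underside.
- cover: Flat bare aluminium cover plate 50 (x) x 110 (y) x 8 mm thick, with two narrow vent slots through it, 4 x 30 mm, 26 mm either side of its middle. Origin: centre of its underside. y along its 110 mm length, z up; grip it across its 50 mm width. Resting on the blocks on the base its underside is 24 mm above the worktop.
- weight: Knob weight of plain steel, about 0.25 kg: upright cylinder 40 mm in diameter and 24 mm high, above it a neck and a round knob 16 mm in diameter from 33 to 44 mm height, by which it is held. Origin: centre of its underside. z up.
Mind the look-alikes: they are no part of the job. Leave any brown or purple look-alike of the weight alone.

How it is judged:
At the end, for the whole second after the job is handed in: Tray flat in the pocket; slim blocks upright on the base, one each side, centres 31-46 mm left/right and within 9 mm fore/aft of its centre, 0.2 rad; cover level on both, within 10 mm, 0.17 rad; weight upright within 10 mm of its middle; broad block within 20 mm of its start; all at rest (horizontal distance between tray and base below 0.006 m and z of tray in the frame of base between 0.0075 and 0.0105 m and angle between each of tray, block_a, block_b's own z axis and vertical below 0.04 rad and x of block_a in the frame of base between -0.009 and 0.009 m and z of block_a in the frame of base between 0.0105 and 0.0135 m and angle between the y axis of each of block_a, block_b and the x axis of base, either way round below 0.2 rad and x of block_b in the frame of base between -0.009 and 0.009 m and z of block_b in the frame of base between 0.0105 and 0.0135 m and ((y of block_a in the frame of base between 0.031 and 0.046 m and y of block_b in the frame of base between -0.046 and -0.031 m) or (y of block_a in the frame of base between -0.046 and -0.031 m and y of block_b in the frame of base between 0.031 and 0.046 m)) and horizontal distance between cover and base below 0.01 m and angle between the y axis of cover and the y axis of base, either way round below 0.17 rad and angle between cover's own z axis and vertical below 0.03 rad and z of cover in the frame of base between 0.022 and 0.026 m and horizontal distance between weight and cover below 0.01 m and angle between weight's own z axis and vertical below 0.05 rad and z of weight in the frame of cover between 0.006 and 0.01 m and linear speed of each of tray, block_a, block_b, cover, weight below 0.01 m/s and distance of block_wide from where it was at the start of the episode below 0.02 m); the robot touches nothing.
It fails at once if the chip tray is tipped by more than 0.4 rad (angle between tray's own z axis and vertical above 0.4 rad).
It fails at once if the broad third block is moved by more than 20 mm (distance of block_wide from where it was at the start of the episode above 0.02 m).
It also fails if it takes over 125 s, if anything falls off the work surface, if the arm or the gripper's body presses on something with over 40 N, if the wrist force passes 120 N, or if a joint passes its speed limit or range.

### The arm

A 6-joint arm with a two-finger parallel gripper is mounted at the origin on a cart in front of the work surface, level with it; the furniture and walls round the work are solid. World frame = base frame: x ahead of the robot, y to its left, z up, the work surface at z = 0. Lengths are in m, angles in rad, forces in N, time in s.
With the tool pointing down it reaches from about 0.35 to 0.725 m from the base axis. Payload 6 kg.
Tool frame: the origin (TCP) lies on the centre line of the jaws, within the pads' length; the fingertips stand r.tips_ahead ahead of it and the grasp point (between the pads) lies 2 mm behind it (r.tips_ahead is the distance from the TCP to the fingertips, in m); z points along the fingers, y is the line along which they close (so a half turn about z gives the same grasp; the last joint's range is limited). The gripper opens to 85 mm and grips with 20 to 120 N. Pads are 22 mm wide; open, the fingers measure 114 mm over their backs; the gripper's body (76 mm by 85 mm) begins 54 mm behind the grasp point. The pads swing forward as they close: fully open they stand 13 mm farther back than shut.
Start: joints at [1.449, 0.04, 0.085, 0, -1.615, -0.334], TCP at [0.264, 0.539, 0.248] pointing down, gripper open.
Joint ranges: [-2.56, 2.56], [-1.29, 2.01], [-1.08, 1.49], [-3.29, 1.98], [-2.81, -0.18], [-2.99, 2.99]. Speed limits (rad/s): [2.57, 2.57, 3.01, 3.14, 3.14, 3.14].

### API

Orientations are given as a unit quaternion [x, y, z, w].
In Python, from plant import r gives the robot as it stands.
- The arm moves only by the shell command python3 -m crank 'ROWS'. ROWS is JSON, a list that holds one entry, the list of rows, each a list of 7 numbers: the shift along the tool's x, y, z in cm, then the turn, a rotation vector about the tool's x, y, z in degrees, then the opening, from 0 (shut) to 1 (fully open). In form: [[[dx, dy, dz, ax, ay, az, gripper], ...]]. A call has 1 to 10 rows; each row is the pose to reach, as a shift and turn from the pose commanded when the call began, along the tool's axes at that moment; what a row does not reach only later rows make up. A row lasts 1/8 s, in which the tool goes at most 62.5 mm and 10.7 degrees, less where a joint would pass 70% of its speed; a pose out of reach is approached as far as the arm can. A call with a gripper value outside its range is refused whole. The fingers move at their own pace and stop on an object; the grip force is fixed at half the most. Time passes only in rows, so rows that repeat a pose let the fingers close. It gives the time, the measured TCP pose, the force, the opening and the grip force at its end, in the units of the state.
- r.get_obs(): the state, without advancing time (a new reading comes with each control period).
- r.capture(name): name is "side" or "top"; returns a dict with "image" (480x640x3 uint8, red, green, blue), "camera_matrix" (3x3 intrinsics, pixels), "dist" ([k1, k2, p1, p2, k3] as OpenCV has them; the pictures are not rectified), "R" (3x3) and "t" (3): a world point X has camera coordinates R X + t. Camera axes: x right, y down, z forward; pixel columns grow to the right and rows downward; lengths in m; the calibration is good to about 2 mm. A picture is of the moment at which its call begins. There is no depth.
- r.finish_job(): hands the job in; it is judged then, once.
Trained networks look in a picture, given as the dict that the camera call returned (one of the last four; its "shot" number tells which), for a name from the list of things; names that differ only in an ending like _2 or _b are one class to them, and where a whole thing is asked for, a point or a joint stands for the part that bears it (a point fixed in the world has none). Each returns a list of dicts, best first, with "confidence" (0 to 1); they miss things now and then, are a little off and sometimes report something else, mostly with a low value. They report only what shows in the picture. A call takes as long as a camera call. They do not tell look-alikes from the thing itself.
- r.outline_of(picture, label): "mask" (480x640 bool, what is visible of it) and "rect" ([left, top, right, bottom] in pixels, round what is visible of it).
- r.mark_of(picture, label): "pixel" ([column, row] in pixels: a listed point, or the origin of a listed thing).
The state is a dict: "time": time; "qpos": joint angles; "joint_velocities": joint speeds; "joint_efforts": joint torques, N m; "tcp_pos": TCP position; "ee_rot": TCP orientation; "contact_force": force on the tool from outside, world axes, zero at the start; "wrist_torque": the same for the moment, N m; "width": finger opening in m; "gripper_force": force on a finger pad.
Only numpy, scipy, OpenCV 4.12 (cv2) and the standard library are available. Lean on these libraries where they do the work, as an engineer would, in place of code of your own. Each camera call takes 0.05 s, during which the arm holds its last target. There are 200 camera calls.

## Working session

There is one attempt and no reset: what is moved stays moved. The work goes in short steps, Python scripts to look and compute and a shell command to move; the robot and the scene stay as the last step left them, time stands still between calls to the robot, and variables do not carry over. Pictures are saved under pics/ and viewed, at most 17 in all, crops included, and the job is handed in when it is done.

```bash
ls; mkdir -p pics
cat > h.py <<'E'
import numpy as np, cv2
from plant import r
def snap(cam,name=None):
    p=r.capture(cam)
    if name: cv2.imwrite(f'pics/{name}.png',p['image'][:,:,::-1])
    return p
def ray(p,uv):
    u=cv2.undistortPoints(np.array([[uv]],float),np.array(p['camera_matrix']),np.array(p['dist']))[0,0]
    R=np.array(p['R']);t=np.array(p['t'])
    return -R.T@t, R.T@np.array([u[0],u[1],1])
def atz(p,uv,z):
    o,d=ray(p,uv); return o+d*(z-o[2])/d[2]
def tri(p,uv,q,vw):
    o1,d1=ray(p,uv);o2,d2=ray(q,vw)
    s=np.linalg.lstsq(np.c_[d1,-d2],o2-o1,rcond=None)[0]
    a=o1+d1*s[0];b=o2+d2*s[1]; return (a+b)/2,np.linalg.norm(a-b)
def proj(p,X):
    return cv2.projectPoints(np.array(X,float).reshape(-1,3),cv2.Rodrigues(np.array(p['R']))[0],np.array(p['t'],float),np.array(p['camera_matrix']),np.array(p['dist']))[0][:,0]
E
python3 - <<'E'
from h import *
print(r.tips_ahead); o=r.get_obs(); print({k:np.round(v,3) for k,v in o.items()})
P={c:snap(c,c+'0') for c in('side','top')}
for c,p in P.items():
    print(c,-np.array(p['R']).T@p['t'])
    for l in ['film_meter','base','tray','block_a','block_wide','cover','weight']:
        for m in r.mark_of(p,l)[:4]: print(c,l,np.round(m['pixel'],1),round(m['confidence'],2),np.round(atz(p,m['pixel'],0),3))
E
```

```text
pics
0.017
{'time': np.float64(0.0), 'qpos': array([ 1.449,  0.041,  0.084, -0.   , -1.615, -0.334]), 'joint_velocities': array([ 0.001, -0.001, -0.002, -0.001, -0.001,  0.   ]), 'joint_efforts': array([-0.0000e+00, -3.6820e+01,  3.4742e+01,  6.9330e+00, -5.0000e-03,
       -0.0000e+00]), 'tcp_pos': array([0.264, 0.539, 0.247]), 'ee_rot': array([ 0.974, -0.226, -0.   ,  0.001]), 'contact_force': array([ 0.002, -0.449,  0.803]), 'wrist_torque': array([-0.033, -0.003,  0.042]), 'gripper_force': np.float64(0.0), 'width': np.float64(0.086)}
side [ 0.58157057 -1.01300568  0.84801339]
side base [335.9 351.7] 0.59 [ 0.601 -0.322  0.   ]
side tray [301.1 157. ] 0.57 [0.521 0.374 0.   ]
side block_a [269. 159.] 0.56 [0.431 0.366 0.   ]
side block_a [239.3 362. ] 0.5 [ 0.421 -0.343  0.   ]
side block_wide [403.9 324.5] 0.8 [ 0.736 -0.257  0.   ]
side block_wide [255.8 272.6] 0.6 [ 0.432 -0.101  0.   ]
side cover [258.6 274. ] 0.71 [ 0.438 -0.106  0.   ]
side weight [239.4 316.9] 0.77 [ 0.41 -0.23  0.  ]
side weight [283.1 319. ] 0.74 [ 0.498 -0.238  0.   ]
side weight [271.2 348.3] 0.64 [ 0.478 -0.312  0.   ]
top [ 0.41492155 -0.00672864  1.4294629 ]
top base [458.2 216.2] 0.79 [ 0.61  -0.331  0.   ]
top tray [168.3 259. ] 0.85 [0.521 0.383 0.   ]
top block_a [172.7 295.1] 0.56 [0.433 0.372 0.   ]
top block_a [470.1 292.3] 0.48 [ 0.423 -0.352  0.   ]
top block_wide [422.1 167. ] 0.47 [ 0.735 -0.247  0.   ]
top cover [366.8 288. ] 0.82 [ 0.44  -0.101  0.   ]
top cover [175.3 296.2] 0.35 [0.43  0.366 0.   ]
top weight [451.6 266. ] 0.77 [ 0.488 -0.309  0.   ]
top weight [416.8 262.7] 0.73 [ 0.498 -0.224  0.   ]
top weight [416.4 294.7] 0.56 [ 0.42 -0.22  0.  ]
```

Run:
```python
import cv2
t=cv2.imread('pics/top0.png'); s=cv2.imread('pics/side0.png')
a=cv2.resize(t[140:340,340:520],None,fx=3,fy=3,interpolation=2); b=cv2.resize(t[220:330,120:230],None,fx=2.2,fy=2.2,interpolation=2)
import numpy as np
c=np.zeros((600,800,3),np.uint8); c[:600,:540]=a; c[:242,550:792]=b; cv2.imwrite('pics/c0.png',c)
```

```text
(no output)
```

View pics/top0.png

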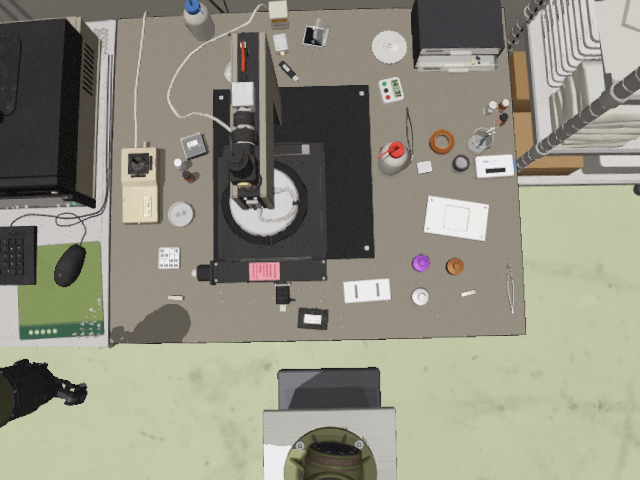

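View pics/c0.png

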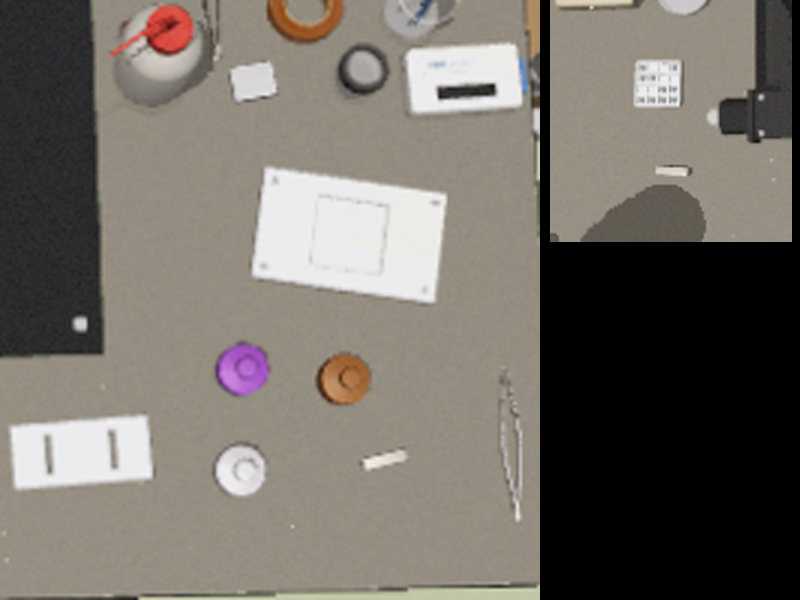

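View pics/side0.png

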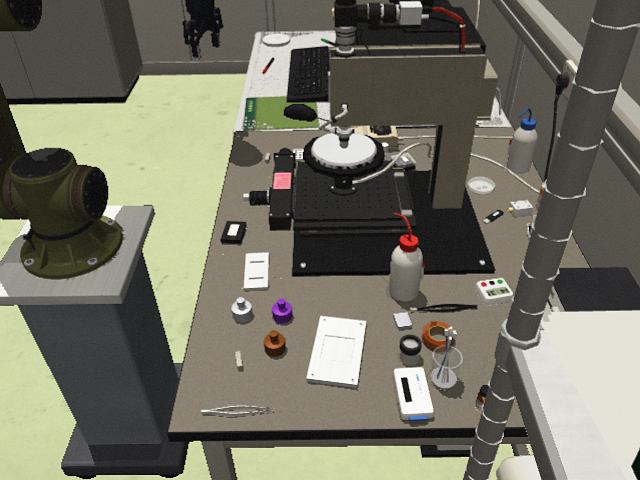

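The top view shows the true weight as the steel one at (420,296), with the purple (421,263) and brown (455,267) ones as look-alikes. The cover is at (366,290), base (457,218), tray (169,258), slim blocks (176,297) and (468,293), and the broad block (424,167). The side view agrees with this. Next I fit the poses.

```bash
cat >> h.py <<'E'
from scipy.optimize import minimize
def corners(x,y,z,a,dims):
    lx,ly,lz=dims;c,s=np.cos(a),np.sin(a);P=[]
    for i in(-.5,.5):
        for j in(-.5,.5):
            for k in(0,1): P.append([x+c*i*lx-s*j*ly,y+s*i*lx+c*j*ly,z+k*lz])
    return np.array(P)
def boxmask(p,X,roi,S=8):
    q=cv2.convexHull(((proj(p,X)-roi[:2]+.5)*S).astype(np.float32))
    m=np.zeros(((roi[3]-roi[1])*S,(roi[2]-roi[0])*S),np.uint8)
    cv2.fillConvexPoly(m,np.round(q).astype(int),255)
    return cv2.resize(m,None,fx=1/S,fy=1/S,interpolation=cv2.INTER_AREA)/255.
def nearest(p,label,xy):
    c=[m for m in r.outline_of(p,label)]
    f=lambda m:np.linalg.norm(atz(p,np.argwhere(m['mask']).mean(0)[::-1],.006)[:2]-xy)
    c=[m for m in c if m['mask'].any() and f(m)<.04]
    return min(c,key=f)['mask'] if c else None
def fit(views,dims,x0,z=None):
    # views: list of (picture, mask); returns x,y,(z),yaw
    D=[]
    for p,m in views:
        v,u=np.where(m);roi=np.array([u.min()-8,v.min()-8,u.max()+9,v.max()+9])
        D.append((p,m[roi[1]:roi[3],roi[0]:roi[2]].astype(float),roi))
    def cost(q):
        zz=z if z is not None else q[3]/100
        X=corners(q[0]/100,q[1]/100,zz,q[2]/10,dims)
        return sum(np.abs(boxmask(p,X,roi)-m).sum()/m.sum() for p,m,roi in D)
    best=None
    for a in x0[2]:
        q=[x0[0]*100,x0[1]*100,a*10]+([] if z is not None else [0.])
        s=np.array([q]+[np.array(q)+np.eye(len(q))[i]*[.6,.6,1.5,.6][i] for i in range(len(q))])
        R=minimize(cost,q,method='Nelder-Mead',options=dict(initial_simplex=s,xatol=.005,fatol=1e-4,maxiter=400))
        if best is None or R.fun<best.fun: best=R
    q=best.x;return np.round([q[0]/100,q[1]/100,q[2]/10,(q[3]/100 if z is None else z)],4),round(best.fun,3)
E
cat > meas.py <<'E'
from h import *
P={c:snap(c) for c in('side','top')}
for l,d,x in [('base',(.09,.15,.012),(.605,-.327,[-.1])),('tray',(.051,.051,.008),(.521,.378,[0])),('block_a',(.009,.035,.012),(.432,.369,[1.5])),
  ('block_b',(.009,.035,.012),(.422,-.347,[-1.3,1.8])),('block_wide',(.028,.035,.009),(.733,-.25,[0])),('cover',(.05,.11,.008),(.438,-.104,[0]))]:
    M={c:nearest(P[c],l,np.array(x[:2])) for c in P}
    for cs in (['top'],['side'],['top','side']):
        if all(M[c] is not None for c in cs): 
            print(l,cs,*fit([(P[c],M[c]) for c in cs],d,x,0), *(fit([(P[c],M[c]) for c in cs],d,x) if len(cs)>1 else ''))
for c in P:
    m=nearest(P[c],'weight',np.array([.415,-.225]))
    if m is not None:
        for k in r.mark_of(P[c],'weight'): print('w',c,k['pixel'],atz(P[c],k['pixel'],0),atz(P[c],k['pixel'],.04))
        v,u=np.where(m); print(c,u.min(),u.max(),v.min(),v.max(),u.mean(),v.mean())
t=cv2.resize(P['top']['image'][275:315,400:440,::-1],None,fx=10,fy=10,interpolation=2);s=cv2.resize(P['side']['image'][290:330,220:260,::-1],None,fx=10,fy=10,interpolation=2)
cv2.imwrite('pics/w.png',np.hstack([t,s]))
E
python3 meas.py
```

```text
base ['top'] [ 0.6035 -0.3232 -0.1737  0.    ] 0.031
base ['side'] [ 0.6037 -0.3212 -0.176   0.    ] 0.047
base ['top', 'side'] [ 0.6033 -0.3229 -0.1779  0.    ] 0.081 [ 0.6035 -0.3227 -0.175   0.001 ] 0.08
tray ['top'] [ 0.526   0.381  -0.0234  0.    ] 0.041
block_a ['top'] [0.4396 0.3647 1.5625 0.    ] 1.355
block_b ['side'] [ 0.4359 -0.3515 -1.4944  0.    ] 1.278
block_wide ['top'] [ 0.734  -0.2511 -0.0142  0.    ] 0.36
block_wide ['side'] [ 0.7326 -0.2513  0.1857  0.    ] 0.095
block_wide ['top', 'side'] [ 0.7327 -0.2513  0.1787  0.    ] 0.46 [ 0.7332 -0.2497  0.1798 -0.0018] 0.452
cover ['top'] [ 0.4351 -0.102   0.0689  0.    ] 0.084
cover ['side'] [ 0.4342 -0.1     0.0604  0.    ] 0.032
cover ['top', 'side'] [ 0.4343 -0.1001  0.065   0.    ] 0.124 [ 0.4346 -0.1018  0.0644  0.0023] 0.116
w side [273.0, 344.0] [ 0.48124098 -0.30139837  0.        ] [ 0.48597344 -0.33496422  0.04      ]
w side [283.6, 317.6] [ 0.49846518 -0.23424707  0.        ] [ 0.50238518 -0.27098038  0.04      ]
w side [242.3, 317.3] [ 0.41564869 -0.23169048  0.        ] [ 0.42347507 -0.26854439  0.04      ]
side 232 252 298 322 241.66666666666666 310.2760416666667
w top [454.2, 268.0] [ 0.48267578 -0.31537141  0.        ] [ 0.48077984 -0.3067348   0.04      ]
w top [416.9, 298.7] [ 0.41082035 -0.2213642   0.        ] [ 0.41093512 -0.21535815  0.04      ]
w top [423.5, 263.7] [ 0.49510413 -0.24062027  0.        ] [ 0.49286042 -0.23407539  0.04      ]
top 411 427 288 304 418.94805194805195 296.25108225108227
```

View pics/w.png

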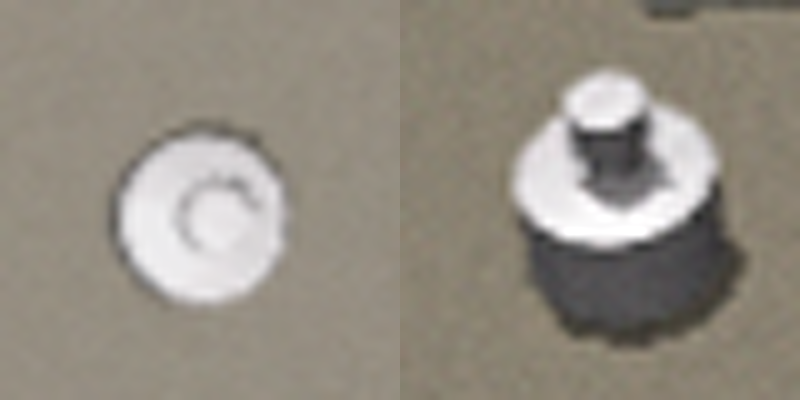

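```bash
cat >> h.py <<'E'
def bright(p,uv,h,z):
    # soft-threshold bright blob near pixel uv; centroid & long axis angle, on plane z
    u0,v0=int(uv[0])-h,int(uv[1])-h
    g=p['image'][v0:v0+2*h+1,u0:u0+2*h+1].astype(float).mean(2)
    bg=np.median(g);hi=np.percentile(g,98.5);w=np.clip((g-bg)/(hi-bg),0,1);w[w<.25]=0
    n,lab=cv2.connectedComponents((w>0).astype(np.uint8))
    k=max(range(1,n),key=lambda i:w[lab==i].sum());w=w*(lab==k)
    v,u=np.nonzero(w);ww=w[v,u]
    X=np.array([atz(p,(a+u0,b+v0),z)[:2] for a,b in zip(u,v)])
    c=np.average(X,axis=0,weights=ww);C=np.cov((X-c).T,aweights=ww);e,V=np.linalg.eigh(C)
    pix=np.array([np.average(u,weights=ww)+u0,np.average(v,weights=ww)+v0])
    return pix,c,np.arctan2(V[1,1],V[0,1]),np.sqrt(12*e)
E
python3 - <<'E'
from h import *
P={c:snap(c) for c in('side','top')}
np.set_printoptions(precision=4,suppress=True)
for n,uv,us in [('left',(176,297),(269,157)),('right',(468,293),(239,360))]:
    a=bright(P['top'],uv,12,.012); b=bright(P['side'],us,11,.012)
    print(n,a,b,'tri',tri(P['top'],a[0],P['side'],b[0]))
print('knob',tri(P['top'],(420.9,296.5),P['side'],(240,299.5)))
v=bright(P['top'],(169,258),18,.008); print('tray',v)
crop=lambda c,u,v,h:cv2.resize(P[c]['image'][v-h:v+h,u-h:u+h,::-1],(260,260),interpolation=2)
cv2.imwrite('pics/d.png',np.vstack([np.hstack([crop('top',176,297,13),crop('top',468,293,13),crop('top',169,258,16)]),np.hstack([crop('side',269,157,13),crop('side',239,360,13),crop('side',300,157,16)])]))
E
```

```text
left (array([174.9732, 297.4186]), array([0.4268, 0.3636]), np.float64(1.4961830303627286), array([0.0086, 0.0332])) (array([266.8785, 155.7431]), array([0.4257, 0.3643]), np.float64(1.4864421724767107), array([0.0093, 0.0354])) tri (array([0.4263, 0.3634, 0.0126]), np.float64(0.0009939567066220606))
right (array([467.4096, 292.9116]), array([ 0.4213, -0.3423]), np.float64(1.7794945410717133), array([0.0086, 0.0343])) (array([238.1399, 358.2935]), array([ 0.4205, -0.3437]), np.float64(1.7929222550861068), array([0.0091, 0.0342])) tri (array([ 0.4208, -0.3427,  0.0108]), np.float64(0.0009845116396130457))
knob (array([ 0.4154, -0.2245,  0.0434]), np.float64(0.0009628963014533127))
tray (array([168.3645, 257.3104]), array([0.5248, 0.381 ]), np.float64(2.372630556722404), array([0.0499, 0.0524]))
```

View pics/d.png

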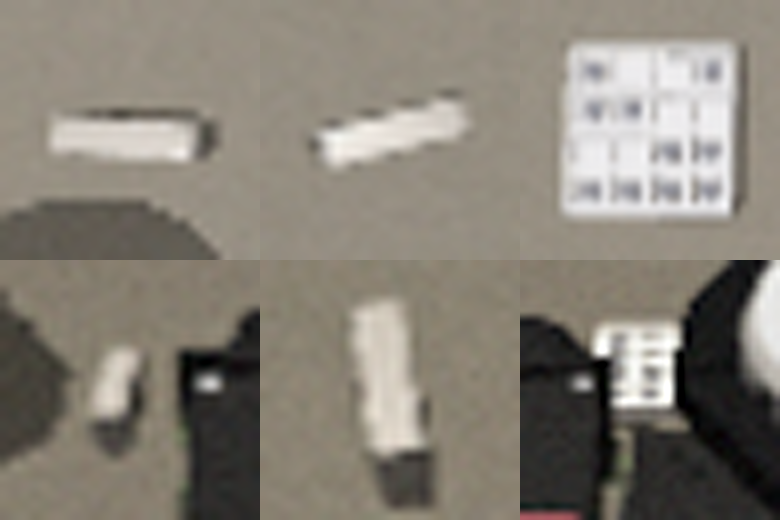

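```bash
cat > go.py <<'E'
# usage: go.py x y z psi [x y z psi ...]: shift (cm) / az (deg) from the present pose, tool axes
import sys; from h import *
from scipy.spatial.transform import Rotation as Ro
o=r.get_obs(); R=Ro.from_quat(o['ee_rot']); p=o['tcp_pos']
X=R.as_matrix()[:,0]; psi=np.arctan2(X[1],X[0])
print('t',o['time'],'p',np.round(p,4),'psi',round(psi,4),'tilt',np.round(R.as_matrix()[:2,2],4),'w',o['width'],'F',np.round(o['contact_force'],1),'g',o['gripper_force'],'q',np.round(o['qpos'],2))
a=list(map(float,sys.argv[1:]))
for i in range(0,len(a),4):
    d=R.inv().apply(np.array(a[i:i+3])-p)*100
    rv=(R.inv()*Ro.from_euler('z',a[i+3])*Ro.from_quat([1,0,0,0])).as_rotvec(degrees=True)
    print(a[i:i+4],np.round(d,2),np.round(rv,1))
E
python3 go.py .5253 .381 .08 -1.59 .5253 .381 .018 -1.59; python3 -c "
from h import *
print(r.tips_ahead)"
```

```text
t 1.8 p [0.2641 0.5387 0.2482] psi -0.4558 tilt [-0.     -0.0001] w 0.08555457100674742 F [-0.1  0.3 -0.4] g 0.0 q [ 1.45  0.04  0.08 -0.   -1.62 -0.33]
[0.5253, 0.381, 0.08, -1.59] [30.4   2.66 16.83] [ 0. -0. 65.]
[0.5253, 0.381, 0.018, -1.59] [30.4   2.66 23.03] [ 0. -0. 65.]
0.017
```

```bash
python3 -m crank '[[[30.4,2.7,12,0,0,65,1],[30.4,2.7,12,0,0,65,1],[30.4,2.7,12,0,0,65,1],[30.4,2.7,12,0,0,65,1],[30.4,2.7,14,0,0,65,1],[30.4,2.7,16.8,0,0,65,1],[30.4,2.66,16.8,0,0,65,1],[30.4,2.66,16.8,0,0,65,1]]]'; python3 go.py .5253 .381 .018 -1.59
python3 - <<'E'
from h import *
p=snap('top'); i=p['image'][200:330,100:240,::-1]; q=snap('side')['image'][90:210,200:340,::-1]
cv2.imwrite('pics/e.png',np.hstack([cv2.resize(i,(400,372),interpolation=2),cv2.resize(q,(400,372),interpolation=2)]))
E
```

```text
time: 2.8
tcp_pos: [0.5256, 0.3817, 0.0819]
ee_rot: [-0.701, 0.713, -0.0, 0.001]
contact_force: [-0.2, -0.2, 0.6]
width: 0.0856
gripper_force: 0.0
t 2.8 p [0.5256 0.3817 0.0819] psi -1.5874 tilt [0.0017 0.0007] w 0.08563387380221406 F [-0.2 -0.2  0.6] g 0.0 q [ 0.94  0.21 -0.03  0.   -1.32 -0.95]
[0.5253, 0.381, 0.018, -1.59] [0.08 0.04 6.39] [-0.1  0.   0.1]
```

View pics/e.png

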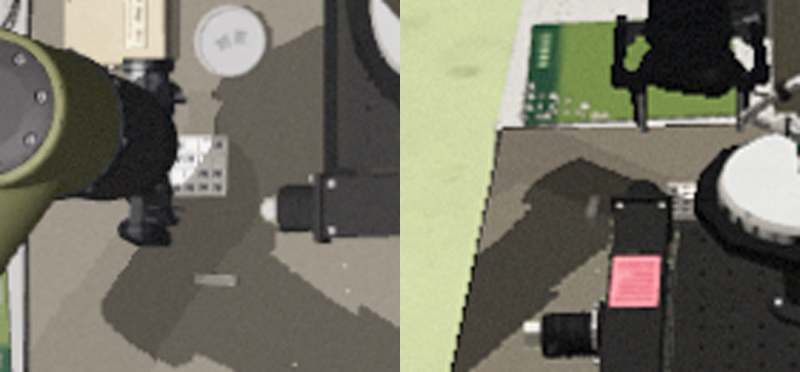

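The gripper stands over the tray: it shows left of it in the top crop by parallax only, with the fingers fore and aft. Next I descend and grip.

```bash
python3 -m crank '[[[0.05,0.05,4,0,0,0,1],[0.05,0.05,6.4,0,0,0,1],[0.05,0.05,6.4,0,0,0,1],[0.05,0.05,6.4,0,0,0,0],[0.05,0.05,6.4,0,0,0,0],[0.05,0.05,6.4,0,0,0,0],[0.05,0.05,6.4,0,0,0,0],[0.05,0.05,6.4,0,0,0,0]]]'; python3 go.py .5253 .381 .2 -1.59
```

```text
time: 3.9
tcp_pos: [0.5258, 0.3817, 0.0192]
ee_rot: [-0.7, 0.714, -0.0, 0.002]
contact_force: [-2.0, 0.8, 6.9]
width: 0.048
gripper_force: 60.9
t 3.9 p [0.5258 0.3817 0.0192] psi -1.5895 tilt [0.0031 0.0027] w 0.048019397243104334 F [-2.   0.8  6.9] g 60.9409761428833 q [ 0.94  0.26 -0.1   0.   -1.21 -0.95]
[0.5253, 0.381, 0.2, -1.59] [  0.02  -0.   -18.08] [-0.2  0.2  0. ]
```

```bash
python3 -m crank '[[[0,0,-2,0,0,0,0],[0,0,-4,0,0,0,0],[0,0,-7,0,0,0,0],[0,0,-7,0,0,0,0]]]'
python3 - <<'E'
from h import *
snap('top','f0');p=snap('top'); i=p['image'][200:330,100:240,::-1]; q=snap('side')['image'][90:210,200:340,::-1]
cv2.imwrite('pics/f.png',np.hstack([cv2.resize(i,(400,372),interpolation=2),cv2.resize(q,(400,372),interpolation=2)]))
E
python3 go.py .525 .381 .2 -1.6 .44 .1 .2 -1.65 .5 -.1 .2 -1.7 .6034 -.3229 .09 -1.747
```

```text
time: 4.4
tcp_pos: [0.5264, 0.3818, 0.0914]
ee_rot: [-0.7, 0.714, -0.0, 0.004]
contact_force: [-0.1, 0.5, -0.4]
width: 0.0478
gripper_force: 61.7
t 4.55 p [0.5246 0.3804 0.0862] psi -1.5904 tilt [-0.0005  0.    ] w 0.04791361326826428 F [-0.8 -0.5 -1. ] g 61.731237173080444 q [ 0.94  0.21 -0.03 -0.   -1.33 -0.95]
[0.525, 0.381, 0.2, -1.6] [ -0.06  -0.03 -11.38] [0.  0.  0.5]
[0.44, 0.1, 0.2, -1.65] [ 28.2    7.91 -11.37] [0.  0.  3.4]
[0.5, -0.1, 0.2, -1.7] [ 48.08   1.52 -11.38] [ 0.  -0.   6.3]
[0.6034, -0.3229, 0.09, -1.747] [70.16 -9.26 -0.38] [ 0. -0.  9.]
```

View pics/f.png

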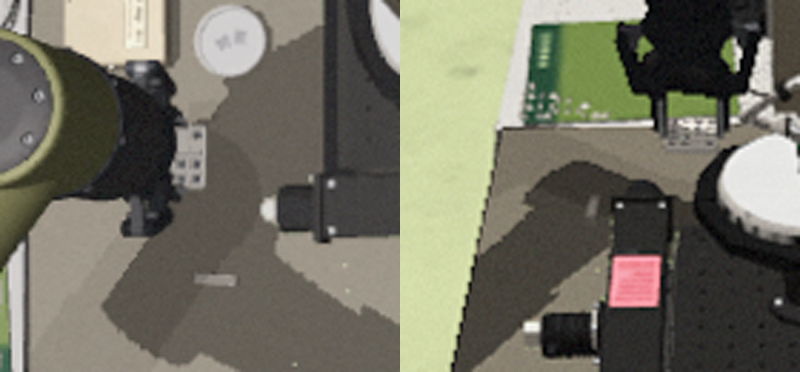

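The side crop shows the tray held level at (690,135). The 7 N during the grip means the tips touched the table, which is too low for the pocket. I set it down and regrip a few mm higher.

```bash
python3 -m crank '[[[0,0,4,0,0,0,0],[0,0,6.6,0,0,0,0],[0,0,6.65,0,0,0,0],[0,0,6.65,0,0,0,0],[0,0,6.65,0,0,0,0.8],[0,0,6.4,0,0,0,0.8],[0,0,6.3,0,0,0,0.8],[0,0,6.3,0,0,0,0.8]]]'; python3 -m crank '[[[0,0,0,0,0,0,0],[0,0,0,0,0,0,0],[0,0,0,0,0,0,0],[0,0,0,0,0,0,0]]]'; python3 -m crank '[[[0,0,-3,0,0,0,0],[0,0,-6,0,0,0,0],[0,0,-6,0,0,0,0]]]';python3 go.py .525 .381 .2 -1.6 .44 .1 .2 -1.65 .5 -.1 .2 -1.7 .6034 -.3229 .09 -1.747
```

```text
time: 5.55
tcp_pos: [0.5249, 0.3806, 0.0237]
ee_rot: [-0.7, 0.714, 0.0, 0.0]
contact_force: [0.4, -0.2, -0.7]
width: 0.0685
gripper_force: 0.0
time: 6.05
tcp_pos: [0.5253, 0.3811, 0.0247]
ee_rot: [-0.7, 0.714, -0.0, 0.001]
contact_force: [-1.5, 0.1, 5.7]
width: 0.0004
gripper_force: 2.9
time: 6.42
tcp_pos: [0.526, 0.3815, 0.0864]
ee_rot: [-0.7, 0.714, -0.0, 0.003]
contact_force: [-0.2, 0.2, -0.5]
width: -0.0003
gripper_force: 0.0
t 6.425 p [0.526  0.3815 0.0864] psi -1.5901 tilt [0.0038 0.0034] w -0.00029735262997858104 F [-0.2  0.2 -0.5] g 0.0 q [ 0.94  0.21 -0.03  0.   -1.33 -0.95]
[0.525, 0.381, 0.2, -1.6] [  0.02   0.06 -11.36] [-0.2  0.2  0.6]
[0.44, 0.1, 0.2, -1.65] [ 28.27   8.01 -11.48] [-0.2  0.2  3.4]
[0.5, -0.1, 0.2, -1.7] [ 48.15   1.63 -11.53] [-0.2  0.2  6.3]
[0.6034, -0.3229, 0.09, -1.747] [70.28 -9.1  -0.57] [-0.2  0.2  9. ]
```

```bash
python3 -m crank '[[[0,0,0,0,0,0,1],[0,0,0,0,0,0,1],[0,0,0,0,0,0,1],[0,0,4,0,0,0,1],[0,0,6.55,0,0,0,1],[0,0,6.55,0,0,0,1],[0,0,6.55,0,0,0,1],[0,0,6.55,0,0,0,1]]]'; python3 -m crank '[[[0,0,0,0,0,0,0],[0,0,0,0,0,0,0],[0,0,0,0,0,0,0],[0,0,0,0,0,0,0]]]'; python3 -m crank '[[[0,0,-3,0,0,0,0],[0,0,-8,0,0,0,0],[0,0,-10,0,0,0,0],[0,0,-10,0,0,0,0],[0,0,-10,0,0,0,0]]]';python3 - <<'E'
from h import *
p=snap('top'); i=p['image'][200:330,100:240,::-1]; q=snap('side')['image'][70:190,200:340,::-1]
cv2.imwrite('pics/g.png',np.hstack([cv2.resize(i,(400,372),interpolation=2),cv2.resize(q,(400,372),interpolation=2)]))
E
python3 go.py .525 .381 .2 -1.6 .44 .1 .2 -1.65 .5 -.1 .2 -1.7 .6034 -.3229 .09 -1.747
```

```text
time: 7.42
tcp_pos: [0.5255, 0.3812, 0.0196]
ee_rot: [-0.7, 0.714, -0.0, 0.001]
contact_force: [-0.6, -0.3, 0.1]
width: 0.0853
gripper_force: 0.0
time: 7.92
tcp_pos: [0.5253, 0.3809, 0.019]
ee_rot: [-0.7, 0.714, -0.0, 0.001]
contact_force: [-0.7, 0.1, 5.6]
width: 0.0479
gripper_force: 62.1
time: 8.55
tcp_pos: [0.524, 0.38, 0.1155]
ee_rot: [-0.7, 0.714, 0.0, -0.002]
contact_force: [-0.5, -0.6, -1.1]
width: 0.0477
gripper_force: 61.8
t 8.65 p [0.5241 0.3799 0.1154] psi -1.5904 tilt [-0.0025 -0.0025] w 0.04799234257399168 F [-0.5  0.7  0.3] g 61.81021213531494 q [ 0.94  0.19  0.01 -0.   -1.39 -0.95]
[0.525, 0.381, 0.2, -1.6] [-0.09 -0.06 -8.46] [ 0.1 -0.1  0.6]
[0.44, 0.1, 0.2, -1.65] [28.17  7.88 -8.37] [ 0.1 -0.1  3.4]
[0.5, -0.1, 0.2, -1.7] [48.05  1.49 -8.33] [ 0.1 -0.2  6.3]
[0.6034, -0.3229, 0.09, -1.747] [70.11 -9.31  2.7 ] [ 0.1 -0.2  9. ]
```

View pics/g.png

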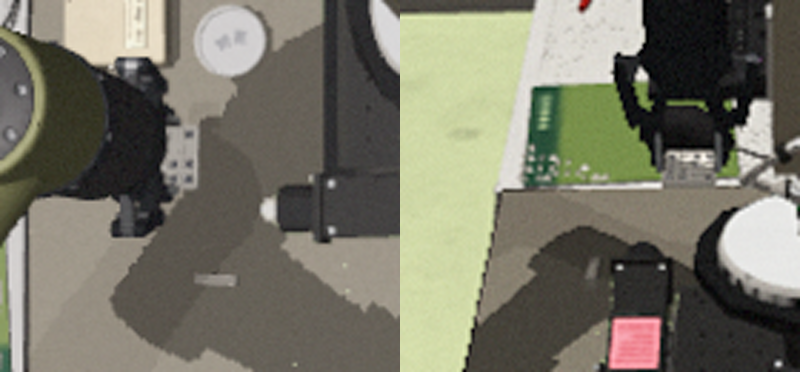

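Tray held level and fully visible between pads. Carry it in front of the meter to above the base.

```bash
python3 -m crank '[[[3,0.5,-5,0,0,0,0],[7,2,-8,0,0,0,0],[12,3.5,-8.4,0,0,0,0],[17,5,-8.4,0,0,2,0],[22.5,6.5,-8.4,0,0,3,0],[28,7.8,-8.4,0,0,4,0],[33.5,6,-8.4,0,0,5,0],[39,4.2,-8.4,0,0,6,0],[44,2.8,-8.4,0,0,7,0],[48,1.5,-8.4,0,0,7,0]]]'; python3 go.py .55 -.2 .2 -1.72 .6034 -.3229 .12 -1.747
```

```text
time: 9.9
tcp_pos: [0.5003, -0.1011, 0.2007]
ee_rot: [-0.655, 0.756, 0.0, -0.001]
contact_force: [0.1, 1.0, -0.9]
width: 0.0481
gripper_force: 62.1
t 9.9 p [ 0.5003 -0.1011  0.2007] psi -1.7136 tilt [-0.0017 -0.0002] w 0.04809864303669884 F [ 0.1  1.  -0.9] g 62.05157160758972 q [ 0.2  -0.2  -0.23 -0.   -1.54 -0.34]
[0.55, -0.2, 0.2, -1.72] [ 9.08 -6.33  0.06] [ 0.1 -0.   0.4]
[0.6034, -0.3229, 0.12, -1.747] [ 20.48 -13.38   8.05] [ 0.1 -0.   1.9]
```

```bash
python3 -m crank '[[[4.5,-3,0,0,0,1,0],[9,-6.3,0,0,0,1,0],[13,-9,2,0,0,2,0],[17,-11.5,5,0,0,2,0],[20.5,-13.4,8,0,0,2,0],[20.5,-13.4,8,0,0,2,0],[20.5,-13.4,8,0,0,2,0],[20.5,-13.4,8,0,0,2,0]]]'; python3 go.py .6034 -.3229 .045 -1.747
python3 - <<'E'
from h import *
p=snap('top'); i=p['image'][160:270,390:510,::-1]; q=snap('side')
o=r.get_obs()['tcp_pos']; z=.12-.019+.008
print('tray top corners top px',proj(p,corners(o[0],o[1],z,-.176,(.051,.051,0))[::2]).round(1).tolist());print('side',proj(q,corners(o[0],o[1],z,-.176,(.051,.051,0))[::2]).round(1).tolist())
j=q['image'][270:390,270:390,::-1]
cv2.imwrite('pics/i.png',np.hstack([cv2.resize(i,(400,367),interpolation=2),cv2.resize(j,(367,367),interpolation=2)]))
E
```

```text
time: 10.9
tcp_pos: [0.6047, -0.3203, 0.1235]
ee_rot: [-0.642, 0.766, -0.001, 0.001]
contact_force: [0.6, 0.7, 0.0]
width: 0.0481
gripper_force: 62.1
t 10.9 p [ 0.6047 -0.3203  0.1235] psi -1.7462 tilt [ 0.0023 -0.0009] w 0.04813337711770218 F [0.6 0.7 0. ] g 62.08580017089844 q [-0.2   0.28  0.12  0.   -1.41  0.02]
[0.6034, -0.3229, 0.045, -1.747] [0.28 0.1  7.85] [-0.1 -0.   0. ]
tray top corners top px [[473.6, 224.4], [451.5, 221.0], [476.3, 202.4], [454.3, 199.0]]
side [[321.5, 319.8], [326.3, 298.8], [350.8, 323.2], [354.5, 302.0]]
```

View pics/i.png

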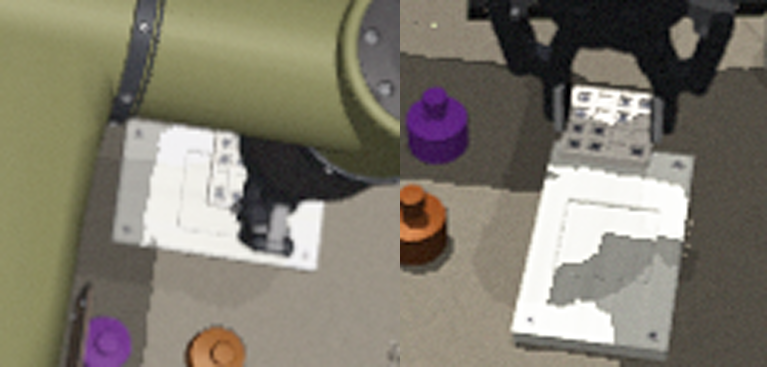

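```bash
python3 -m crank '[[[0,0,3,0,0,0,0],[0,0,6,0,0,0,0],[0,0,7,0,0,0,0],[0,0,7,0,0,0,0],[0,0,7,0,0,0,0],[0,0,7,0,0,0,0]]]'; python3 go.py .6034 -.3229 .0295 -1.747
```

```text
time: 11.75
tcp_pos: [0.6049, -0.3211, 0.0534]
ee_rot: [-0.642, 0.767, -0.001, 0.001]
contact_force: [0.3, -0.4, -0.4]
width: 0.0479
gripper_force: 62.1
t 11.75 p [ 0.6049 -0.3211  0.0534] psi -1.7472 tilt [ 0.0021 -0.0008] w 0.04790727651789621 F [ 0.3 -0.4 -0.4] g 62.08092927932739 q [-0.2   0.32  0.04  0.   -1.29  0.02]
[0.6034, -0.3229, 0.0295, -1.747] [0.2  0.12 2.39] [-0.1 -0.  -0. ]
```

```bash
python3 -m crank '[[[0.2,0.12,1,0,0,0,0],[0.2,0.12,1.8,0,0,0,0],[0.2,0.12,1.8,0,0,0,0],[0.2,0.12,1.8,0,0,0,0],[0.2,0.12,1.8,0,0,0,0]]]'; python3 go.py .6034 -.3229 .0285 -1.747
```

```text
time: 12.38
tcp_pos: [0.6029, -0.3228, 0.0342]
ee_rot: [-0.642, 0.767, -0.0, 0.0]
contact_force: [-0.9, -0.4, 0.9]
width: 0.0485
gripper_force: 62.1
t 12.375 p [ 0.6029 -0.3228  0.0342] psi -1.7472 tilt [ 0.0005 -0.0003] w 0.04849864571625282 F [-0.9 -0.4  0.9] g 62.08415508270264 q [-0.2   0.33  0.02  0.   -1.26  0.02]
[0.6034, -0.3229, 0.0285, -1.747] [ 0.   -0.05  0.57] [-0. -0. -0.]
```

```bash
python3 -m crank '[[[0,-0.04,0.3,0,0,0,0],[0,-0.04,0.5,0,0,0,0],[0,-0.04,0.55,0,0,0,0],[0,-0.04,0.55,0,0,0,0],[0,-0.04,0.55,0,0,0,0]]]'; python3 go.py .6034 -.3229 .1 -1.747
```

```text
time: 13.0
tcp_pos: [0.6031, -0.3228, 0.0285]
ee_rot: [-0.642, 0.767, -0.0, 0.0]
contact_force: [0.2, -0.4, 0.1]
width: 0.0481
gripper_force: 62.1
t 13.0 p [ 0.6031 -0.3228  0.0285] psi -1.7474 tilt [ 0.0002 -0.0001] w 0.048137823947222116 F [ 0.2 -0.4  0.1] g 62.086265087127686 q [-0.2   0.34  0.02  0.   -1.25  0.02]
[0.6034, -0.3229, 0.1, -1.747] [ 0.   -0.03 -7.15] [-0. -0. -0.]
```

```bash
python3 -m crank '[[[0,0,0.1,0,0,0,0],[0,0,0.15,0,0,0,0],[0,0,0.15,0,0,0,0],[0,0,0.15,0,0,0,0.7],[0,0,0.15,0,0,0,0.8],[0,0,0.1,0,0,0,0.8],[0,0,-4,0,0,0,0.8],[0,0,-9,0,0,0,0.8],[0,0,-15,0,0,0,0.8],[0,0,-17,0,0,0,0.8]]]'; python3 go.py .55 -.2 .2 -1.7 .44 0 .2 -.9 .4265 .3635 .1 -.076
```

```text
time: 14.25
tcp_pos: [0.6042, -0.3236, 0.2041]
ee_rot: [-0.642, 0.767, -0.003, 0.002]
contact_force: [1.0, -1.0, 0.6]
width: 0.068
gripper_force: 0.0
t 14.25 p [ 0.6042 -0.3236  0.2041] psi -1.7474 tilt [ 0.007  -0.0032] w 0.06799137361163553 F [ 1.  -1.   0.6] g 0.0 q [-0.2   0.26  0.25  0.   -1.55  0.02]
[0.55, -0.2, 0.2, -1.7] [-11.22   7.51   0.33] [-0.4 -0.1 -2.7]
[0.44, 0.0, 0.2, -0.9] [-28.97  21.86   0.19] [ -0.4  -0.3 -48.6]
[0.4265, 0.3635, 0.1, -0.076] [-64.54  29.64  10.06] [ -0.2  -0.4 -95.8]
```

```bash
python3 -m crank '[[[-5,3.5,0,0,0,0,1],[-10,7,0,0,0,-5,1],[-15,11,0,0,0,-10,1],[-19.5,14.5,0,0,0,-18,1],[-24,18,0,0,0,-26,1],[-29,21.8,0,0,0,-34,1],[-35,23,0,0,0,-43,1],[-41,24.5,0,0,0,-52,1],[-47,26,0,0,0,-61,1],[-52,27,0,0,0,-70,1]]]'; python3 go.py .4265 .3635 .1 -.076
```

```text
time: 15.5
tcp_pos: [0.4277, 0.2388, 0.198]
ee_rot: [0.967, -0.257, -0.0, -0.0]
contact_force: [1.0, -0.7, -0.1]
width: 0.0853
gripper_force: 0.0
t 15.5 p [0.4277 0.2388 0.198 ] psi -0.519 tilt [-0.0002  0.0001] w 0.08527641737990968 F [ 1.  -0.7 -0.1] g 0.0 q [ 0.92 -0.26 -0.28 -0.   -1.55  0.13]
[0.4265, 0.3635, 0.1, -0.076] [ -6.29 -10.76   9.8 ] [ -0.    0.  -25.4]
```

```bash
python3 -m crank '[[[-3,-5,0,0,0,-8,1],[-6.3,-10.8,2,0,0,-17,1],[-6.3,-10.8,7,0,0,-25.4,1],[-6.3,-10.8,11,0,0,-25.4,1],[-6.3,-10.8,13,0,0,-25.4,1],[-6.3,-10.8,13,0,0,-25.4,1],[-6.3,-10.8,13,0,0,-25.4,1]]]'; python3 go.py .4265 .3635 .016 -.076
cat > tr.py <<'E'
from h import *
P={c:snap(c) for c in('side','top')}
b=[(P[c],nearest(P[c],'base',np.array([.603,-.323]))) for c in P]; print('base',[v is not None for _,v in b],fit([v for v in b if v[1] is not None],(.09,.15,.012),(.603,-.323,[-.176]),0))
X=corners(.6034,-.3229,0,-.176,(.09,.15,.012)); 
ims=[]
for c,(u,v) in (('top',(457,217)),('side',(337,348))):
    i=cv2.resize(P[c]['image'][v-45:v+45,u-45:u+45,::-1],None,fx=4.4,fy=4.4,interpolation=2); ims.append(i)
    for m in r.outline_of(P[c],'tray')[:2]:
        if m['mask'][v-40:v+40,u-40:u+40].any():
            print(c,m['confidence'],fit([(P[c],m['mask'])],(.051,.051,.008),(.603,-.323,[-.176]),.009))
import sys; cv2.imwrite('pics/%s.png'%sys.argv[1],np.hstack(ims))
E
python3 tr.py t1
```

```text
time: 16.38
tcp_pos: [0.4287, 0.3619, 0.0694]
ee_rot: [0.999, -0.041, 0.001, -0.0]
contact_force: [1.0, -0.4, 0.4]
width: 0.0854
gripper_force: 0.0
t 16.375 p [0.4287 0.3619 0.0694] psi -0.0823 tilt [0.0011 0.0008] w 0.08543561134096121 F [ 1.  -0.4  0.4] g 0.0 q [ 1.06 -0.01 -0.29  0.   -1.29  0.43]
[0.4265, 0.3635, 0.016, -0.076] [-0.24 -0.13  5.34] [-0.1 -0.1 -0.4]
base [True, True] (array([ 0.604 , -0.3224, -0.1662,  0.    ]), np.float64(0.61))
top 0.62 (array([ 0.602 , -0.323 , -0.2078,  0.009 ]), np.float64(0.158))
side 0.8 (array([ 0.6046, -0.3236, -0.171 ,  0.009 ]), np.float64(0.069))
```

View pics/t1.png

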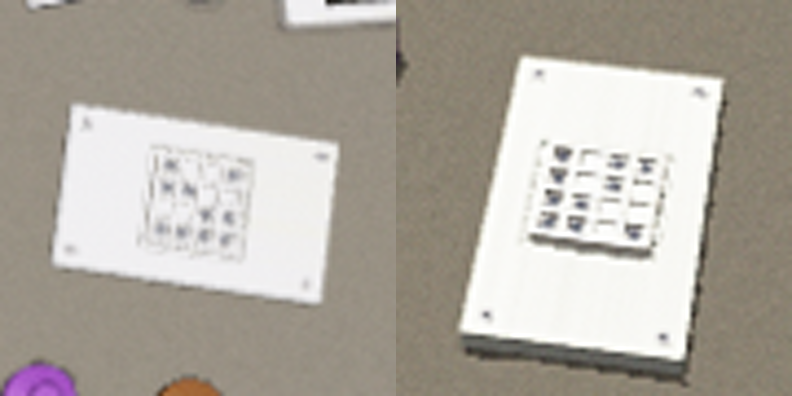

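The tray sits flat in the pocket, centred in both views. Now the left block.

```bash
python3 -m crank '[[[-0.24,-0.13,3,0,0,0,1],[-0.24,-0.13,4.8,0,0,-0.4,1],[-0.24,-0.13,5.1,0,0,-0.4,1],[-0.24,-0.13,5.1,0,0,-0.4,1],[-0.24,-0.13,5.1,0,0,-0.4,1],[-0.24,-0.13,5.1,0,0,-0.4,0],[-0.24,-0.13,5.1,0,0,-0.4,0],[-0.24,-0.13,5.1,0,0,-0.4,0],[-0.24,-0.13,5.1,0,0,-0.4,0],[-0.24,-0.13,5.1,0,0,-0.4,0]]]'; python3 go.py; python3 -m crank '[[[0,0,-4,0,0,0,0],[0,0,-10,0,0,0,0],[0,0,-16,0,0,0,0],[0,0,-18,0,0,0,0]]]';python3 go.py .44 0 .2 -.9 .55 -.2 .2 -1.5
```

```text
time: 17.92
tcp_pos: [0.4263, 0.3634, 0.0179]
ee_rot: [0.999, -0.038, 0.0, -0.0]
contact_force: [0.2, 0.6, 3.3]
width: 0.0323
gripper_force: 59.8
t 17.925 p [0.4263 0.3634 0.0179] psi -0.0751 tilt [0.0008 0.0006] w 0.03234393532445978 F [0.2 0.6 3.3] g 59.829517006874084 q [ 1.06  0.03 -0.35  0.   -1.19  0.43]
time: 18.42
tcp_pos: [0.4268, 0.3639, 0.2018]
ee_rot: [0.999, -0.038, 0.002, -0.002]
contact_force: [0.6, -0.2, -1.3]
width: 0.0326
gripper_force: 59.7
t 18.425 p [0.4268 0.3639 0.2018] psi -0.0753 tilt [0.0038 0.0047] w 0.03262438215165486 F [ 0.6 -0.2 -1.3] g 59.68414127826691 q [ 1.06 -0.07 -0.11  0.   -1.53  0.43]
[0.44, 0.0, 0.2, -0.9] [4.050e+00 3.619e+01 1.000e-02] [-0.4 -0.1 47.3]
[0.55, -0.2, 0.2, -1.5] [ 1.652e+01  5.531e+01 -4.000e-02] [-0.4  0.  81.6]
```

```bash
python3 -m crank '[[[0.7,6,0,0,0,9,0],[1.4,12,0,0,0,18,0],[2,18,0,0,0,27,0],[2.7,24,0,0,0,36,0],[3.4,30,0,0,0,46,0],[4.1,36,0,0,0,56,0],[7,41,0,0,0,66,0],[10,46,0,0,0,76,0],[13.5,50.5,0,0,0,83,0],[16.5,55,0,0,0,88,0]]]';python3 go.py .6101 -.285 .08 -1.747
```

```text
time: 19.68
tcp_pos: [0.5495, -0.1995, 0.1958]
ee_rot: [-0.691, 0.723, 0.001, -0.0]
contact_force: [0.9, 1.6, -0.1]
width: 0.0323
gripper_force: 59.8
t 19.675 p [ 0.5495 -0.1995  0.1958] psi -1.615 tilt [-0.0019  0.0006] w 0.032277599113100935 F [ 0.9  1.6 -0.1] g 59.756214022636414 q [-0.01  0.   -0.05 -0.   -1.52 -0.04]
[0.6101, -0.285, 0.08, -1.747] [ 8.28 -6.45 11.56] [0.1 0.  7.6]
```

```bash
python3 -m crank '[[[4,-3.2,0,0,0,4,0],[8.3,-6.45,3,0,0,7.6,0],[8.3,-6.45,8,0,0,7.6,0],[8.3,-6.45,12,0,0,7.6,0],[8.3,-6.45,13.5,0,0,7.6,0],[8.3,-6.45,13.5,0,0,7.6,0],[8.3,-6.45,13.5,0,0,7.6,0],[8.3,-6.45,13.5,0,0,7.6,0]]]';python3 go.py .6101 -.285 .0325 -1.747
```

```text
time: 20.68
tcp_pos: [0.6112, -0.2834, 0.0647]
ee_rot: [-0.643, 0.765, -0.001, 0.001]
contact_force: [0.7, 1.0, -0.2]
width: 0.0326
gripper_force: 59.8
t 20.675 p [ 0.6112 -0.2834  0.0647] psi -1.7436 tilt [ 0.0033 -0.0009] w 0.032569477560848985 F [ 0.7  1.  -0.2] g 59.80211913585663 q [-0.14  0.28  0.02  0.   -1.3  -0.03]
[0.6101, -0.285, 0.0325, -1.747] [0.17 0.09 3.22] [-0.2 -0.   0.2]
```

```bash
python3 -m crank '[[[0.17,0.09,1.5,0,0,0.2,0],[0.17,0.09,2.5,0,0,0.2,0],[0.17,0.09,2.7,0,0,0.2,0],[0.17,0.09,2.7,0,0,0.2,0],[0.17,0.09,2.7,0,0,0.2,0]]]';python3 go.py .6101 -.285 .03 -1.747
```

```text
time: 21.3
tcp_pos: [0.6093, -0.2849, 0.0358]
ee_rot: [-0.642, 0.767, -0.0, 0.0]
contact_force: [0.6, 0.3, 0.6]
width: 0.0328
gripper_force: 59.8
t 21.3 p [ 0.6093 -0.2849  0.0358] psi -1.7472 tilt [ 0.0006 -0.0004] w 0.032828818143992626 F [0.6 0.3 0.6] g 59.8024445772171 q [-0.14  0.3  -0.01  0.   -1.26 -0.04]
[0.6101, -0.285, 0.03, -1.747] [-0.01 -0.08  0.58] [-0. -0. -0.]
```

```bash
python3 -m crank '[[[0,-0.06,0.3,0,0,0,0],[0,-0.06,0.5,0,0,0,0],[0,-0.06,0.62,0,0,0,0],[0,-0.06,0.65,0,0,0,0],[0,-0.06,0.65,0,0,0,0]]]';python3 go.py;  python3 -m crank '[[[0,0,0,0,0,0,0.65],[0,0,0,0,0,0,0.65],[0,0,0,0,0,0,0.65],[0,0,-3,0,0,0,0.7],[0,0,-9,0,0,0,1],[0,0,-12,0,0,0,1],[0,0,-12,0,0,0,1]]]'; python3 go.py .421 -.343 .15 -2.928 .421 -.343 .06 -2.928
```

```text
time: 21.92
tcp_pos: [0.6097, -0.285, 0.0299]
ee_rot: [-0.642, 0.767, -0.0, -0.0]
contact_force: [-4.0, 1.8, 5.3]
width: 0.0327
gripper_force: 60.4
t 21.925 p [ 0.6097 -0.285   0.0299] psi -1.7471 tilt [ 0.0002 -0.0005] w 0.03268612799592621 F [-4.   1.8  5.3] g 60.38253307342529 q [-0.14  0.31 -0.02  0.   -1.25 -0.04]
time: 22.8
tcp_pos: [0.611, -0.2855, 0.1529]
ee_rot: [-0.642, 0.767, -0.003, 0.002]
contact_force: [-0.5, 0.2, -0.6]
width: 0.0853
gripper_force: 0.0
t 22.8 p [ 0.611  -0.2855  0.1529] psi -1.7473 tilt [ 0.006  -0.0019] w 0.08530165444198635 F [-0.5  0.2 -0.6] g 0.0 q [-0.14  0.24  0.13  0.   -1.46 -0.04]
[0.421, -0.343, 0.15, -2.928] [ 9.   17.7   0.18] [-0.3  0.2 67.7]
[0.421, -0.343, 0.06, -2.928] [ 8.99 17.76  9.18] [-0.3  0.2 67.7]
```

```bash
python3 -m crank '[[[2,4,0,0,0,10,1],[4,8,0,0,0,20,1],[6,12,0,0,0,30,1],[8,16,0,0,0,40,1],[9,17.7,0,0,0,50,1],[9,17.7,2,0,0,60,1],[9,17.7,6,0,0,67.7,1],[9,17.7,9,0,0,67.7,1],[9,17.7,9,0,0,67.7,1],[9,17.7,9,0,0,67.7,1]]]'; python3 go.py .421 -.343 .0175 -2.928; python3 tr.py t2
```

```text
time: 24.05
tcp_pos: [0.42, -0.3428, 0.0599]
ee_rot: [-0.106, 0.994, -0.001, 0.0]
contact_force: [0.8, 0.3, 0.1]
width: 0.0858
gripper_force: 0.0
t 24.05 p [ 0.42   -0.3428  0.0599] psi -2.9285 tilt [ 0.0006 -0.0011] w 0.0857827129062261 F [0.8 0.3 0.1] g 0.0 q [-0.31 -0.05 -0.36  0.   -1.27 -1.04]
[0.421, -0.343, 0.0175, -2.928] [-0.09 -0.03  4.24] [-0.1  0.  -0. ]
base [True, True] (array([ 0.604 , -0.3229, -0.1722,  0.    ]), np.float64(0.694))
top 0.94 (array([ 0.6036, -0.3228, -0.1929,  0.009 ]), np.float64(0.059))
side 0.84 (array([ 0.6041, -0.3238, -0.1945,  0.009 ]), np.float64(0.05))
```

View pics/t2.png

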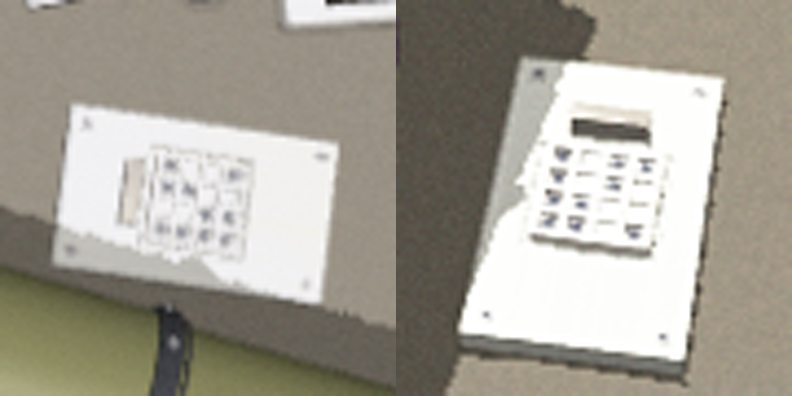

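The block stands upright beside the tray with the gap wanted. Now the right block.

```bash
python3 -m crank '[[[-0.09,-0.03,2.5,0,0,0,1],[-0.09,-0.03,4,0,0,0,1],[-0.09,-0.03,4.2,0,0,0,1],[-0.09,-0.03,4.2,0,0,0,1],[-0.09,-0.03,4.2,0,0,0,1],[-0.09,-0.03,4.2,0,0,0,0],[-0.09,-0.03,4.2,0,0,0,0],[-0.09,-0.03,4.2,0,0,0,0],[-0.09,-0.03,4.2,0,0,0,0],[-0.09,-0.03,4.2,0,0,0,0]]]'; python3 go.py; python3 -m crank '[[[0,0,-4,0,0,0,0],[0,0,-10,0,0,0,0],[0,0,-13,0,0,0,0],[0,0,-13,0,0,0,0]]]';python3 go.py .5966 -.3608 .15 -1.747
```

```text
time: 25.6
tcp_pos: [0.4208, -0.3428, 0.0174]
ee_rot: [-0.106, 0.994, -0.0, 0.0]
contact_force: [-0.8, 1.3, 3.9]
width: 0.033
gripper_force: 59.8
t 25.6 p [ 0.4208 -0.3428  0.0174] psi -2.9288 tilt [ 0.0007 -0.0007] w 0.032983887354912936 F [-0.8  1.3  3.9] g 59.805718660354614 q [-0.31 -0.01 -0.4   0.   -1.19 -1.05]
time: 26.1
tcp_pos: [0.4216, -0.3431, 0.1497]
ee_rot: [-0.106, 0.994, -0.001, 0.002]
contact_force: [0.1, 0.6, -0.9]
width: 0.0327
gripper_force: 59.7
t 26.1 p [ 0.4216 -0.3431  0.1497] psi -2.9289 tilt [ 0.0045 -0.0021] w 0.03267890117492713 F [ 0.1  0.6 -0.9] g 59.67794895172119 q [-0.31 -0.1  -0.24  0.   -1.43 -1.05]
[0.5966, -0.3608, 0.15, -1.747] [-16.73  -5.42   0.05] [ -0.3   0.1 -67.7]
```

```bash
python3 -m crank '[[[-4,-1,0,0,0,-10,0],[-8,-2.5,0,0,0,-20,0],[-12,-4,0,0,0,-30,0],[-16.7,-5.4,0,0,0,-40,0],[-16.7,-5.4,2,0,0,-50,0],[-16.7,-5.4,5,0,0,-60,0],[-16.7,-5.4,8,0,0,-67.7,0],[-16.7,-5.4,8.5,0,0,-67.7,0],[-16.7,-5.4,8.5,0,0,-67.7,0],[-16.7,-5.4,8.5,0,0,-67.7,0]]]';python3 go.py .5967 -.3608 .036 -1.747
```

```text
time: 27.35
tcp_pos: [0.5959, -0.3605, 0.0636]
ee_rot: [-0.641, 0.767, -0.001, 0.0]
contact_force: [0.7, 0.5, -0.2]
width: 0.0326
gripper_force: 59.7
t 27.35 p [ 0.5959 -0.3605  0.0636] psi -1.7487 tilt [ 0.0021 -0.0012] w 0.032582482208201216 F [ 0.7  0.5 -0.2] g 59.74590718746185 q [-0.26  0.34  0.09  0.   -1.32  0.08]
[0.5967, -0.3608, 0.036, -1.747] [ 0.01 -0.08  2.76] [-0.1 -0.  -0.1]
```

```bash
python3 -m crank '[[[0,-0.05,1.5,0,0,0,0],[0,-0.05,2.5,0,0,0,0],[0,-0.05,2.8,0,0,0,0],[0,-0.05,2.8,0,0,0,0],[0,-0.05,2.8,0,0,0,0]]]';python3 go.py .5967 -.3608 .0295 -1.747
```

```text
time: 27.98
tcp_pos: [0.5959, -0.3603, 0.0343]
ee_rot: [-0.642, 0.767, -0.0, 0.0]
contact_force: [-0.7, 0.8, -0.3]
width: 0.0323
gripper_force: 59.8
t 27.975 p [ 0.5959 -0.3603  0.0343] psi -1.7473 tilt [ 0.0006 -0.0005] w 0.03230914883975035 F [-0.7  0.8 -0.3] g 59.75341200828552 q [-0.26  0.36  0.06  0.   -1.27  0.08]
[0.5967, -0.3608, 0.0295, -1.747] [ 0.03 -0.09  0.48] [-0. -0. -0.]
```

```bash
python3 -m crank '[[[0.03,-0.08,0.25,0,0,0,0],[0.03,-0.08,0.4,0,0,0,0],[0.03,-0.08,0.5,0,0,0,0],[0.03,-0.08,0.53,0,0,0,0],[0.03,-0.08,0.53,0,0,0,0]]]';python3 go.py;  python3 -m crank '[[[0,0,0,0,0,0,0.65],[0,0,0,0,0,0,0.65],[0,0,0,0,0,0,0.65],[0,0,-3,0,0,0,0.7],[0,0,-9,0,0,0,1],[0,0,-15,0,0,0,1],[0,0,-17,0,0,0,1],[0,0,-17,0,0,0,1]]]'; python3 go.py .4345 -.1015 .15 -1.506
```

```text
time: 28.6
tcp_pos: [0.5964, -0.3607, 0.0294]
ee_rot: [-0.642, 0.767, -0.0, -0.0]
contact_force: [-3.3, 2.6, 4.8]
width: 0.0328
gripper_force: 60.3
t 28.6 p [ 0.5964 -0.3607  0.0294] psi -1.7471 tilt [ 0.0002 -0.0004] w 0.032803947487769165 F [-3.3  2.6  4.8] g 60.2922123670578 q [-0.26  0.37  0.06  0.   -1.26  0.08]
time: 29.6
tcp_pos: [0.597, -0.3608, 0.2004]
ee_rot: [-0.642, 0.767, -0.001, 0.001]
contact_force: [0.6, 1.2, -0.1]
width: 0.0853
gripper_force: 0.0
t 29.6 p [ 0.597  -0.3608  0.2004] psi -1.7474 tilt [ 0.0033 -0.001 ] w 0.0852868052381305 F [ 0.6  1.2 -0.1] g 0.0 q [-0.26  0.3   0.29  0.   -1.56  0.08]
[0.4345, -0.1015, 0.15, -1.506] [-22.68  20.57   4.96] [ -0.2  -0.  -13.8]
```

```bash
python3 -m crank '[[[-4,3.6,0,0,0,-2,1],[-8,7.2,0,0,0,-5,1],[-12,10.8,0,0,0,-8,1],[-16,14.4,1,0,0,-11,1],[-20,18,3,0,0,-13.8,1],[-22.7,20.5,7,0,0,-13.8,1],[-22.7,20.5,12,0,0,-13.8,1],[-22.7,20.5,13,0,0,-13.8,1],[-22.7,20.5,13,0,0,-13.8,1],[-22.7,20.5,13,0,0,-13.8,1]]]'; python3 go.py .4345 -.101 .0175 -1.506; python3 tr.py t3
python3 - <<'E'
from h import *
P={c:snap(c) for c in('side','top')}; i=[]
for l,y in(('L',.0385),('R',-.0385)):
    X=np.array([.6034+.175*y,-.3229+.985*y,.024]); 
    for c in P:
        a=proj(P[c],X)[0]; print(l,c,a.round(1))
E
```

```text
time: 30.85
tcp_pos: [0.4355, -0.1015, 0.0702]
ee_rot: [0.729, -0.684, 0.001, -0.001]
contact_force: [0.1, -0.4, 0.3]
width: 0.0853
gripper_force: 0.0
t 30.85 p [ 0.4355 -0.1015  0.0702] psi -1.5071 tilt [ 0.0021 -0.0004] w 0.0853127363355288 F [ 0.1 -0.4  0.3] g 0.0 q [ 0.23 -0.34 -0.58  0.   -1.33 -0.16]
[0.4345, -0.101, 0.0175, -1.506] [-0.06  0.11  5.27] [-0.1 -0.  -0.1]
base [True, True] (array([ 0.6037, -0.3229, -0.1708,  0.    ]), np.float64(0.766))
side 0.87 (array([ 0.6043, -0.3234, -0.1582,  0.009 ]), np.float64(0.101))
L side [340.4 327.9]
L top [441.4 215. ]
R side [334.3 360.1]
R top [472.7 219.8]
```

View pics/t3.png

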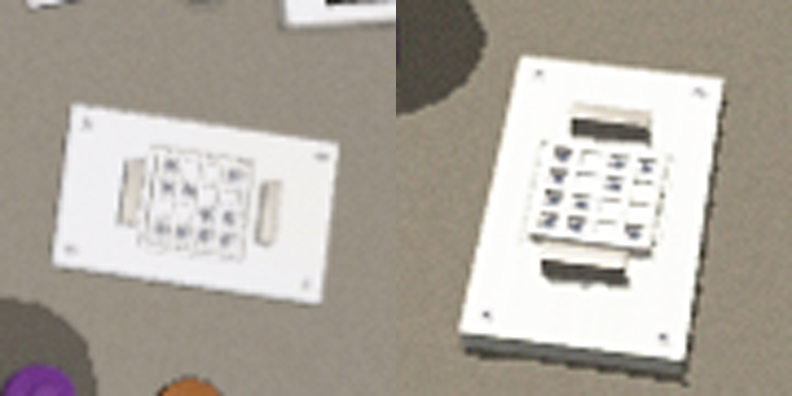

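Both blocks flank the tray as planned: predicted (129,189) and (267,210) in the top crop, seen at (131,191) and (270,212). Now the cover.

```bash
python3 -m crank '[[[-0.06,0.1,3,0,0,0,1],[-0.06,0.1,4.8,0,0,0,1],[-0.06,0.1,5.2,0,0,0,1],[-0.06,0.1,5.2,0,0,0,1],[-0.06,0.1,5.2,0,0,0,1],[-0.06,0.1,5.2,0,0,0,0],[-0.06,0.1,5.2,0,0,0,0],[-0.06,0.1,5.2,0,0,0,0],[-0.06,0.1,5.2,0,0,0,0],[-0.06,0.1,5.2,0,0,0,0]]]'; python3 go.py; python3 -m crank '[[[0,0,-4,0,0,0,0],[0,0,-8,0,0,0,0],[0,0,-13,0,0,0,0],[0,0,-13,0,0,0,0],[0,0,-13,0,0,0,0]]]';python3 go.py .6034 -.3229 .15 -1.747
python3 - <<'E'
from h import *
P={c:snap(c) for c in('side','top')}
o=r.get_obs()['tcp_pos']
for c in P:
    for m in r.outline_of(P[c],'cover')[:1]: print(c,m['rect'],m['confidence'])
    print(proj(P[c],corners(o[0],o[1],o[2]-.018,.065,(.05,.11,.008))).round(0).tolist())
i=[P['top']['image'][230:330,310:430,::-1],P['side']['image'][190:290,200:320,::-1]]
cv2.imwrite('pics/k.png',np.hstack([cv2.resize(x,(400,333),interpolation=2) for x in i]))
E
```

```text
time: 32.5
tcp_pos: [0.434, -0.1006, 0.0173]
ee_rot: [0.73, -0.684, 0.001, -0.0]
contact_force: [-0.7, 0.1, 5.0]
width: 0.048
gripper_force: 62.3
t 32.5 p [ 0.434  -0.1006  0.0173] psi -1.5063 tilt [ 0.0013 -0.0003] w 0.048012488454763 F [-0.7  0.1  5. ] g 62.322174310684204 q [ 0.23 -0.3  -0.65  0.   -1.22 -0.17]
time: 33.12
tcp_pos: [0.4329, -0.1004, 0.1453]
ee_rot: [0.729, -0.684, -0.001, 0.0]
contact_force: [-0.1, 0.6, -2.4]
width: 0.0478
gripper_force: 62.2
t 33.125 p [ 0.4329 -0.1004  0.1453] psi -1.5066 tilt [-0.0014  0.0007] w 0.0477897890146488 F [-0.1  0.6 -2.4] g 62.229942083358765 q [ 0.23 -0.38 -0.47 -0.   -1.48 -0.17]
[0.6034, -0.3229, 0.15, -1.747] [ 23.3  -15.58  -0.51] [ 0.1  0.  13.8]
side [240.5, 206.7, 262.7, 242.7] 0.81
[[237.0, 245.0], [237.0, 242.0], [239.0, 211.0], [239.0, 208.0], [263.0, 243.0], [262.0, 240.0], [263.0, 210.0], [263.0, 207.0]]
[[396.0, 299.0], [397.0, 299.0], [347.0, 304.0], [347.0, 304.0], [394.0, 277.0], [395.0, 276.0], [345.0, 281.0], [345.0, 281.0]]
```

View pics/k.png

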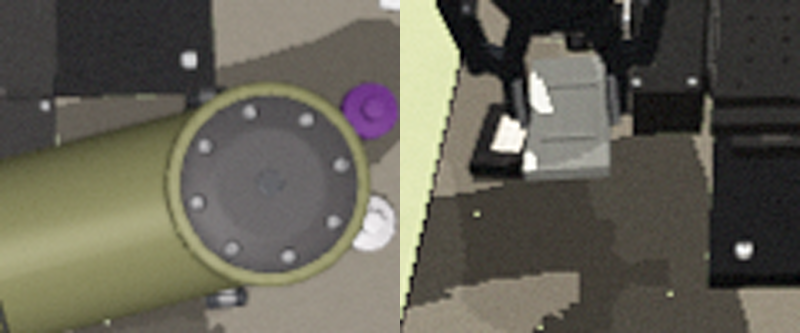

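```bash
python3 -m crank '[[[4,-2.6,-1,0,0,2,0],[8,-5.2,-1,0,0,5,0],[12,-8,-1,0,0,8,0],[16,-10.6,-1,0,0,10,0],[20,-13.2,0,0,0,12,0],[23.3,-15.6,3,0,0,13.8,0],[23.3,-15.6,5,0,0,13.8,0],[23.3,-15.6,6,0,0,13.8,0],[23.3,-15.6,6,0,0,13.8,0],[23.3,-15.6,6,0,0,13.8,0]]]'; python3 go.py .6034 -.3229 .048 -1.747
```

```text
time: 34.58
tcp_pos: [0.6047, -0.3228, 0.0888]
ee_rot: [-0.642, 0.766, -0.001, 0.001]
contact_force: [0.5, 0.5, 0.8]
width: 0.0475
gripper_force: 62.3
t 34.575 p [ 0.6047 -0.3228  0.0888] psi -1.7463 tilt [ 0.0028 -0.0013] w 0.04747543950094373 F [0.5 0.5 0.8] g 62.297751903533936 q [-0.2   0.3   0.08  0.   -1.35  0.02]
[0.6034, -0.3229, 0.048, -1.747] [0.03 0.13 4.08] [-0.2 -0.   0. ]
```

```bash
python3 -m crank '[[[0.03,0.1,2,0,0,0,0],[0.03,0.1,3.5,0,0,0,0],[0.03,0.1,4,0,0,0,0],[0.03,0.1,4,0,0,0,0],[0.03,0.1,4,0,0,0,0]]]'; python3 go.py .6034 -.3229 .0413 -1.747
```

```text
time: 35.2
tcp_pos: [0.6034, -0.3234, 0.0472]
ee_rot: [-0.642, 0.767, -0.001, 0.0]
contact_force: [-0.2, 0.6, -0.3]
width: 0.0478
gripper_force: 62.3
t 35.2 p [ 0.6034 -0.3234  0.0472] psi -1.7472 tilt [ 0.0009 -0.0006] w 0.04776294143000589 F [-0.2  0.6 -0.3] g 62.29694724082947 q [-0.2   0.32  0.03  0.   -1.28  0.02]
[0.6034, -0.3229, 0.0413, -1.747] [-0.05  0.01  0.59] [-0.1 -0.  -0. ]
```

```bash
python3 -m crank '[[[-0.03,0,0.25,0,0,0,0],[-0.03,0,0.45,0,0,0,0],[-0.03,0,0.58,0,0,0,0],[-0.03,0,0.62,0,0,0,0],[-0.03,0,0.62,0,0,0,0]]]'; python3 go.py
```

```text
time: 35.83
tcp_pos: [0.6031, -0.323, 0.0414]
ee_rot: [-0.642, 0.767, -0.0, -0.0]
contact_force: [-2.5, 2.8, 5.0]
width: 0.0478
gripper_force: 63.0
t 35.825 p [ 0.6031 -0.323   0.0414] psi -1.7471 tilt [ 0.0003 -0.0005] w 0.04775112277707764 F [-2.5  2.8  5. ] g 62.97153353691101 q [-0.2   0.33  0.03  0.   -1.27  0.02]
```

```bash
python3 -m crank '[[[0,0,0,0,0,0,0.75],[0,0,0,0,0,0,0.75],[0,0,0,0,0,0,0.75],[0,0,-3,0,0,0,0.75],[0,0,-9,0,0,0,0.6],[0,0,-11,0,0,0,0.45],[0,0,-11,0,0,0,0.45]]]'; python3 go.py .4154 -.2245 .15 -1.747
```

```text
time: 36.7
tcp_pos: [0.604, -0.3232, 0.1528]
ee_rot: [-0.642, 0.767, -0.002, 0.001]
contact_force: [-0.2, 0.4, -0.9]
width: 0.0385
gripper_force: 0.0
t 36.7 p [ 0.604  -0.3232  0.1528] psi -1.7474 tilt [ 0.0041 -0.0012] w 0.03850392324752009 F [-0.2  0.4 -0.9] g 0.0 q [-0.2   0.27  0.17  0.   -1.46  0.02]
[0.4154, -0.2245, 0.15, -1.747] [-6.41 20.3   0.19] [-0.2 -0.  -0. ]
```

```bash
python3 -m crank '[[[-1.6,5,0,0,0,0,0.45],[-3.2,10,0,0,0,0,0.45],[-4.8,15,0,0,0,0,0.45],[-6.4,20.3,0,0,0,0,0.45],[-6.4,20.3,3,0,0,0,0.45],[-6.4,20.3,6,0,0,0,0.45],[-6.4,20.3,6,0,0,0,0.45],[-6.4,20.3,6,0,0,0,0.45]]]'; python3 go.py .4154 -.2245 .0435 -1.747; python3 tr.py t4
python3 - <<'E'
from h import *
P={c:snap(c) for c in('side','top')}; 
for c in P:
    m=nearest(P[c],'cover',np.array([.604,-.32]))
    if m is not None: print(c,fit([(P[c],m)],(.05,.11,.008),(.6034,-.323,[-.176]),.024))
E
```

```text
time: 37.7
tcp_pos: [0.4146, -0.2245, 0.0908]
ee_rot: [-0.642, 0.767, -0.0, -0.0]
contact_force: [0.1, -0.5, 0.4]
width: 0.0381
gripper_force: 0.0
t 37.7 p [ 0.4146 -0.2245  0.0908] psi -1.7472 tilt [-0.0004 -0.0007] w 0.03811372116277435 F [ 0.1 -0.5  0.4] g 0.0 q [-0.07 -0.28 -0.49  0.   -1.36 -0.11]
[0.4154, -0.2245, 0.0435, -1.747] [-0.02 -0.08  4.73] [ 0. -0. -0.]
base [True, True] (array([ 0.6041, -0.3226, -0.1724,  0.    ]), np.float64(1.64))
side (array([ 0.6039, -0.3223, -0.1831,  0.024 ]), np.float64(0.039))
top (array([ 0.605 , -0.3214, -0.1871,  0.024 ]), np.float64(0.06))
```

View pics/t4.png

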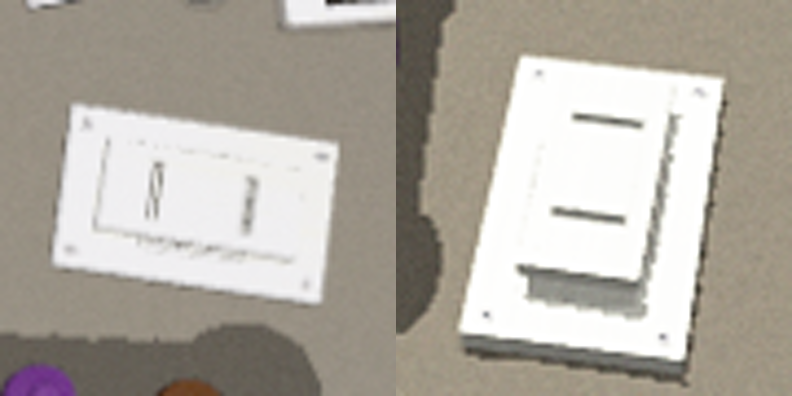

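The cover lies level on both blocks, about 1 mm off the base centre. Now the weight by its knob.

```bash
python3 -m crank '[[[-0.02,-0.08,2.5,0,0,0,0.45],[-0.02,-0.08,4.2,0,0,0,0.45],[-0.02,-0.08,4.7,0,0,0,0.45],[-0.02,-0.08,4.7,0,0,0,0.45],[-0.02,-0.08,4.7,0,0,0,0.45],[-0.02,-0.08,4.7,0,0,0,0],[-0.02,-0.08,4.7,0,0,0,0],[-0.02,-0.08,4.7,0,0,0,0],[-0.02,-0.08,4.7,0,0,0,0]]]'; python3 go.py; python3 -m crank '[[[0,0,-4,0,0,0,0],[0,0,-8,0,0,0,0],[0,0,-11,0,0,0,0],[0,0,-11,0,0,0,0],[0,0,-11,0,0,0,0]]]'; python3 go.py .6038 -.3226 .15 -1.747
python3 - <<'E'
from h import *
q=snap('side'); p=snap('top');i=[p['image'][230:330,370:490,::-1],q['image'][220:320,190:310,::-1]]
cv2.imwrite('pics/l.png',np.hstack([cv2.resize(x,(400,333),interpolation=2) for x in i]))
E
```

```text
time: 39.33
tcp_pos: [0.4155, -0.2243, 0.0441]
ee_rot: [-0.642, 0.767, -0.0, 0.0]
contact_force: [-2.4, 2.0, 5.4]
width: 0.0132
gripper_force: 58.6
t 39.325 p [ 0.4155 -0.2243  0.0441] psi -1.7472 tilt [ 0.0005 -0.0005] w 0.013225051062909566 F [-2.4  2.   5.4] g 58.57857224531472 q [-0.07 -0.24 -0.55  0.   -1.26 -0.11]
time: 39.95
tcp_pos: [0.4147, -0.2237, 0.1513]
ee_rot: [-0.642, 0.767, 0.001, -0.0]
contact_force: [0.0, 0.1, -3.3]
width: 0.0129
gripper_force: 59.2
t 39.95 p [ 0.4147 -0.2237  0.1513] psi -1.7474 tilt [-0.0023  0.0014] w 0.01293720520330152 F [ 0.   0.1 -3.3] g 59.19620594708249 q [-0.07 -0.3  -0.4  -0.   -1.47 -0.11]
[0.6038, -0.3226, 0.15, -1.747] [  6.41 -20.36   0.07] [ 0.1  0.1 -0. ]
```

View pics/l.png

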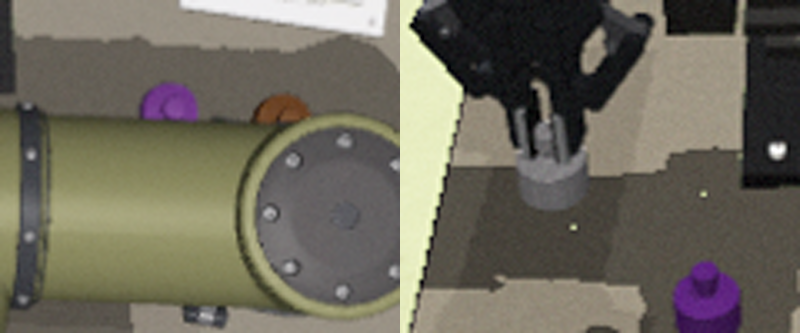

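The weight hangs upright in the jaws. Carry it to the cover's middle.

```bash
python3 -m crank '[[[1.6,-5,0,0,0,0,0],[3.2,-10,0,0,0,0,0],[4.8,-15,0,0,0,0,0],[6.4,-19,0,0,0,0,0],[6.4,-20.4,0,0,0,0,0],[6.4,-20.4,3,0,0,0,0],[6.4,-20.4,5.5,0,0,0,0],[6.4,-20.4,5.5,0,0,0,0],[6.4,-20.4,5.5,0,0,0,0],[6.4,-20.4,5.5,0,0,0,0]]]'; python3 go.py .6038 -.3226 .0775 -1.747
```

```text
time: 41.3
tcp_pos: [0.6055, -0.3233, 0.1]
ee_rot: [-0.642, 0.767, -0.001, 0.001]
contact_force: [0.1, -0.0, -1.8]
width: 0.013
gripper_force: 59.5
t 41.3 p [ 0.6055 -0.3233  0.1   ] psi -1.7472 tilt [ 0.0022 -0.0011] w 0.0129993680190719 F [ 0.1 -0.  -1.8] g 59.45420214906335 q [-0.2   0.29  0.1   0.   -1.37  0.02]
[0.6038, -0.3226, 0.0775, -1.747] [-0.04  0.19  2.25] [-0.1 -0.  -0. ]
```

```bash
python3 -m crank '[[[-0.04,0.1,1,0,0,0,0],[-0.04,0.1,1.7,0,0,0,0],[-0.04,0.1,1.9,0,0,0,0],[-0.04,0.1,1.9,0,0,0,0],[-0.04,0.1,1.9,0,0,0,0]]]'; python3 go.py .6038 -.3226 .0755 -1.747
```

```text
time: 41.92
tcp_pos: [0.6042, -0.3225, 0.0797]
ee_rot: [-0.642, 0.767, -0.0, 0.0]
contact_force: [0.1, -0.3, -2.2]
width: 0.0128
gripper_force: 59.4
t 41.925 p [ 0.6042 -0.3225  0.0797] psi -1.7473 tilt [ 0.0005 -0.0004] w 0.012798612387708989 F [ 0.1 -0.3 -2.2] g 59.43766980199143 q [-0.2   0.3   0.07  0.   -1.34  0.02]
[0.6038, -0.3226, 0.0755, -1.747] [0.01 0.03 0.42] [-0. -0. -0.]
```

```bash
python3 -m crank '[[[0,0.03,0.2,0,0,0,0],[0,0.03,0.35,0,0,0,0],[0,0.03,0.42,0,0,0,0],[0,0.03,0.45,0,0,0,0],[0,0.03,0.45,0,0,0,0]]]'; python3 go.py
```

```text
time: 42.55
tcp_pos: [0.604, -0.3226, 0.0761]
ee_rot: [-0.642, 0.767, -0.001, 0.0]
contact_force: [-3.3, 2.4, 5.5]
width: 0.0128
gripper_force: 60.2
t 42.55 p [ 0.604  -0.3226  0.0761] psi -1.7471 tilt [ 0.0011 -0.0008] w 0.012842216754958443 F [-3.3  2.4  5.5] g 60.2371439547278 q [-0.2   0.3   0.07  0.   -1.33  0.02]
```

Contact at the expected height. Release, rise, back away and look.

```bash
python3 -m crank '[[[0,0,0,0,0,0,0.5],[0,0,0,0,0,0,0.5],[0,0,0,0,0,0,0.5],[0,0,-3,0,0,0,0.5],[0,0,-9,0,0,0,0.5],[0,0,-12,0,0,0,0.5],[-4,5,-12,0,0,0,0.5],[-8,10,-12,0,0,0,0.5],[-13,14,-12,0,0,0,0.5],[-18,16,-12,0,0,0,0.5]]]'; python3 tr.py t5
python3 - <<'E'
from h import *
P={c:snap(c) for c in('side','top')}
for c in P:
    print(c,'exp knob',proj(P[c],[.604,-.3226,.076]),'exp base',proj(P[c],[.604,-.3226,.032]),[ (m['pixel'],round(m['confidence'],2)) for m in r.mark_of(P[c],'weight')])
    m=nearest(P[c],'block_wide',np.array([.733,-.25]))
    if m is not None: print('wide',fit([(P[c],m)],(.028,.035,.009),(.7327,-.2513,[.18]),0))
E
```

```text
time: 43.8
tcp_pos: [0.4765, -0.1161, 0.1952]
ee_rot: [-0.642, 0.767, -0.0, 0.001]
contact_force: [0.5, 0.7, 0.1]
width: 0.0426
gripper_force: 0.0
base [True, True] (array([ 0.604 , -0.3216, -0.1666,  0.    ]), np.float64(1.533))
side 0.72 (array([ 0.6611, -0.2889, -0.1583,  0.009 ]), np.float64(0.982))
side exp knob [[337.83479515 324.46102979]] exp base [[337.76863707 340.60283474]] [([281.4, 316.5], 0.9), ([335.2, 343.3], 0.59), ([272.0, 348.9], 0.59)]
wide (array([ 0.7339, -0.2521,  0.1615,  0.    ]), np.float64(0.09))
top exp knob [[461.782376   214.07828299]] exp base [[457.68320544 216.70819528]] [([458.2, 215.1], 0.56), ([455.4, 267.5], 0.55)]
wide (array([ 0.7343, -0.251 ,  0.1789,  0.    ]), np.float64(0.116))
```

View pics/t5.png

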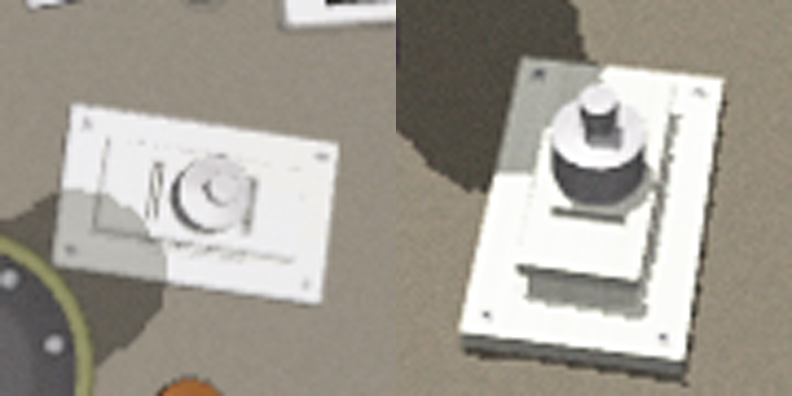

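The weight stands upright on the cover's middle: knob at (461,214) top and (339,325) side, both as predicted. The cover is unmoved and the broad block is still at its place. Handing in.

```bash
python3 -c "
from plant import r
print(r.finish_job())"
```

```text
the job is handed in; nothing more can be done
None
```

The job is done and handed in: the tray sits in the pocket, the cover lies level on both slim blocks, and the weight stands on its middle. The final pictures agree with this; the hand-in gave no verdict.

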